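# Open the two-part mould and take out the cast butter-dish cover

## Task

Swing the hinged upper half of the plaster mould back past vertical so that it stays open by itself, then lift the clay butter-dish cover out by its handle and set it down gently, flat and right way up, in the middle of the round plaster bat. Before that, move the little jar from the bat onto the rectangular plywood board, upright in the free space beside the clay cup. Leave that cup and everything else on the table where it is, and the mould open.

Things in the scene. Friction and masses are not known exactly. Their poses are not given: they have to be found in the camera images.
- mould: Fixed two-part plaster mould on a stand. Origin: on the table under its centre; x towards the high back (hinge), y along the hinge, z up. Lower half 120 x 150 x 40 mm; its top face rises towards +x at 28 deg (0.489 rad), its centre 85 mm straight above the origin; normal (-0.470, 0, 0.883) here. The upper half (46 mm thick, hollow) lies on that face, hiding the cover in its pocket.
- mould_hinge (a point): Middle of the hinge line of the mould (along the mould's y), 62 mm up the slope from the centre of the sloping face; 114 mm above the table. Its x axis is level, as the mould's.
- lid (a joint): Angle of the mould's upper half, rad: 0 closed on the slope, growing as its front edge swings up and back; 2.06 is vertical, 2.44 is the stop. 0.45 kg, nearly free-moving: left alone it falls shut below about 1.7 and falls open onto the stop above about 1.8.
- lid_tab (a point): Centre of the lid's grip: a wooden dowel, diameter 18 mm, 40 mm long, parallel to the hinge, on a 12 mm stem, 30 mm in front of the lid's front edge and 154 mm from the hinge line. Closed, it is about 63 mm above the table, in front of the slope's low edge. Pinched on its flat ends it can turn between the fingers. Open, its centre is 0.25 m high (0.27 on the way).
- cover: Loose clay butter-dish cover, 0.22 kg: slab 70 (x) x 100 (y) x 14 mm with a straight bar handle on its middle, 14 mm thick (x), 56 mm long (y), top 44 mm above the underside. Origin: centre of the underside, z out through the handle. Starts in a pocket of the sloping face, 10 mm deep, 2 mm clear all round, y along the hinge: the handle's flat sides face up and down the slope.
- cover_grip (a point): In the cover's handle, 34 mm above the underside (20 mm above the slab, 10 mm below the top of the handle).
- bat: Fixed round plaster bat, a flat disc 180 mm across, 20 mm high. Origin: centre of its underside, on the table.
- board: Fixed rectangular plywood board, 250 (x) x 120 (y) x 18 mm. Origin: centre of its underside, on the table.
- jar: Small glass jar with a screw lid, 46 mm in diameter, 60 mm high, loose, about 0.18 kg; starts on the bat. Origin: centre of its underside.
- cup: Unfired clay cup, 68 mm across, 75 mm high, on the board, anywhere along its length; not to be moved. Origin: centre of its underside.
- spatula: Spatula lying on the table, 190 mm long (x), handle to its -x. Bystander.
- glaze: Small glaze jar, 32 mm across, 50 mm high, on the table. Bystander. Origin: underside.
- bottle: Bottle 52 mm across, 170 mm high, on the table. Bystander. Origin: underside.
- glass_cup: Glass cup 72 mm across, 90 mm high, on the table. Bystander. Origin: underside.
- bowl: Bowl 90 mm across, 40 mm high, on the table. Bystander. Origin: underside.
- mallet: Wooden mallet lying along its x, 200 mm long, on the table. Bystander.

How it is judged:
On the way, in this order (a step that is already met when the one before it is completed fails the run):
1. the mould stands open past vertical by itself, not held (value of joint lid above 2.2 rad and contact force between mould and the fingers below 0.1 N), for 0.2 s.
2. the cover is lifted clear of the open mould in the fingers (distance between cover and mould above 0.12 m and contact force between cover and the fingers above 0.5 N and value of joint lid above 2.2 rad), for 0.1 s.
At the end, for the whole second after the job is handed in: The lid stays open past vertical (over 2.2 rad). The cover lies flat (0.06 rad), handle up, at rest on the bat, centres within 28 mm. The jar stands upright at rest on the board (centre within 115 mm along, 50 mm across). The cup still stands; nothing else was moved (value of joint lid above 2.2 rad and horizontal distance between cover and bat below 0.028 m and angle between each of cover, jar's own z axis and vertical below 0.06 rad and height (world z) of cover between 0.015 and 0.026 m and linear speed of each of cover, jar below 0.02 m/s and x of jar in the frame of board between -0.115 and 0.115 m and y of jar in the frame of board between -0.05 and 0.05 m and height (world z) of jar between 0.013 and 0.024 m and angle between cup's own z axis and vertical below 0.1 rad); the robot touches nothing.
It fails at once if the cup on the board is moved more than 20 mm (distance of cup from where it was at the start of the episode above 0.02 m).
It fails at once if the spatula, glaze jar, bottle, glass cup, bowl or mallet is moved more than 30 mm (distance of any of spatula, glaze, bottle, glass_cup, bowl, mallet from where it was at the start of the episode above 0.03 m).
It fails at once if the cover is let fall (not held and faster than 0.45 m/s, a drop of about 10 mm) (contact force between cover and the fingers below 0.05 N and linear speed of cover above 0.45 m/s).
It fails at once if the cover touches the table (contact force between cover and table above 0.5 N).
It also fails if it takes over 72 s, if anything falls off the work surface, if the arm or the gripper's body presses on something with over 40 N, if the wrist force passes 120 N, or if a joint passes its speed limit or range.

## Robot

A 6-joint arm with a two-finger parallel gripper is mounted at the origin on the work surface. World frame = base frame: x ahead of the robot, y to its left, z up, the work surface at z = 0. Lengths are in m, angles in rad, forces in N, time in s.
With the tool pointing down it reaches from about 0.2 to 0.875 m from the base axis. Payload 3.4 kg.
Tool frame: the origin (TCP) lies on the centre line of the jaws, within the pads' length; the fingertips stand 8 mm ahead of it and the grasp point (between the pads) lies 11 mm behind it; z points along the fingers, y is the line along which they close (so a half turn about z gives the same grasp; the last joint's range is limited). The gripper opens to 94 mm and grips with 3 to 60 N. Pads are 16 mm wide; open, the fingers measure 119 mm over their backs; the gripper's body (75 mm by 177 mm) begins 78 mm behind the grasp point.
Start: joints at [-1.266, 0.276, 1.505, -0, 1.361, -0.121], TCP at [0.238, -0.524, 0.185] pointing down, gripper open.
Joint ranges: [-2.89, 2.89], [-0.75, 2.08], [0.22, 2.7], [-1.18, 4.32], [0.11, 2.71], [-2.7, 2.7]. Speed limits (rad/s): [2.57, 2.57, 3.14, 3.14, 3.14, 3.14].

## Interface

Orientations are given as a rotation vector (axis times angle).
In Python, from rig import telemetry, get_image, get_calibration, close_job, search_frame, regions_of gives the robot as it stands.
- The arm moves only by the tool step_arm, never from a script. Its argument "targets" is a list of rows, each a list of 7 numbers: the shift along the tool's x, y, z as a fraction of full scale, then the turn, a rotation vector about the tool's x, y, z as a fraction of full scale, then the closure in counts, from 0 (fully open) to 255 (shut). A call has 1 to 8 rows; each row is the pose to reach, as a shift and turn from the pose commanded when the call began, along the tool's axes at that moment, turning the shorter way round; what a row does not reach only later rows make up. Full scale, the value 1, is 100 mm for a shift and 180 degrees for a turn. A row lasts 1/8 s, in which the tool goes at most 62.5 mm and 10.7 degrees, less where a joint would pass 70% of its speed; a pose out of reach is approached as far as the arm can. A call with a number of a shift or a turn outside -1 to 1 is refused whole. A call with a gripper value outside its range is refused whole. The fingers move at their own pace and stop on an object; the grip force is fixed at half the most. Time passes only in rows, so rows that repeat a pose let the fingers close. It gives the time, the measured TCP pose, the force, the opening and the grip force at its end, in the units of the state.
- telemetry.observe(): the state, without advancing time (a new reading comes with each control period).
- get_image(name): name is "scene" or "top"; returns the picture (420x560x3 uint8, red, green, blue); there is no depth.
- get_calibration(name): a dict with "K" (3x3 intrinsics, pixels), "xyz" and "attitude" of the camera in the world. Camera axes: x right, y up, looking along -z (the intrinsics and any distortion apply to the point x, -y, -z); pixel columns grow to the right and rows downward; lengths in m; the calibration is good to about 2 mm. A picture is of the moment at which its call begins. get_calibration takes no time and is no camera call.
- close_job(): hands the job in; it is judged then, once.
Trained networks look in the newest picture that a camera, given by its name, has taken for a name from the list of things; names that differ only in an ending like _2 or _b are one class to them, and where a whole thing is asked for, a point or a joint stands for the part that bears it (a point fixed in the world has none). Each returns a list of dicts, best first, with "conf" (0 to 1); they miss things now and then, are a little off and sometimes report something else, mostly with a low value. They report only what shows in the picture. A call takes as long as a camera call.
- search_frame(thing, camera): "bbox" ([left, top, right, bottom] as shares, 0 to 1, of the picture: columns of its width, rows of its height, round what is visible of it).
- regions_of(thing, camera): "pixels" (420x560 bool, what is visible of it) and "bbox" ([left, top, right, bottom] as shares, 0 to 1, of the picture: columns of its width, rows of its height, round what is visible of it).
The state is a dict: "clock": time; "joints": joint angles; "joint_velocities": joint speeds; "joint_torque": joint torques, N m; "position": TCP position; "eef_rot": TCP orientation; "force": force on the tool from outside, world axes, zero at the start; "ft_torque": the same for the moment, N m; "width": finger opening in m; "grip_force": force on a finger pad.
Only numpy, scipy, OpenCV 4.12 (cv2) and the standard library are available. Lean on these libraries where they do the work, as an engineer would, in place of code of your own. Each camera call takes 0.05 s, during which the arm holds its last target. There are 200 camera calls.

## Working session

There is one attempt and no reset: what is moved stays moved. The work goes in short steps, Python scripts to look and compute and a tool call to move; the robot and the scene stay as the last step left them, time stands still between calls to the robot, and variables do not carry over. Pictures are saved under pics/ and viewed, at most 10 in all, crops included, and the job is handed in when it is done.

Besides the shell and the picture viewer there is one more tool, called after "Call:" as name([rows], argument=value, ...), one row to a line, values as JSON. step_arm: Moves the arm, as the interface text tells. Its arguments: {"type":"object","properties":{"targets":{"type":"array"}},"required":["targets"]}

```bash
ls; mkdir -p pics; cat > h.py <<'E'
import numpy as np, cv2, json
from scipy.spatial.transform import Rotation as R
from rig import telemetry, get_image, get_calibration, close_job, search_frame, regions_of
def att(c):
    a=np.array(c["attitude"],float)
    return a if a.shape==(3,3) else (R.from_rotvec(a) if a.size==3 else R.from_quat(a)).as_matrix()
def ray(c,u,v):
    K=np.array(c["K"]);d=np.linalg.inv(K)@[u,v,1];d=np.array([d[0],-d[1],-d[2]])
    return np.array(c["xyz"],float),att(c)@d
def onz(c,u,v,z):
    o,d=ray(c,u,v);return o+d*(z-o[2])/d[2]
def proj(c,p):
    q=att(c).T@(np.array(p,float)-np.array(c["xyz"]));q=np.array([q[0],-q[1],-q[2]]);h=np.array(c["K"])@q
    return h[:2]/h[2]
E
python3 - <<'E'
from h import *
for n in("scene","top"):
    print(n,get_calibration(n)); im=get_image(n); cv2.imwrite(f"pics/{n}0.png",im[:,:,::-1])
    for t in "mould lid lid_tab cover bat board jar cup spatula glaze bottle glass_cup bowl mallet".split():
        try:
            r=search_frame(t,n); print(t,[(np.round(np.array(x["bbox"])*[560,420,560,420]).astype(int).tolist(),round(x["conf"],2)) for x in r[:2]])
        except Exception as e: print(t,e)
print(telemetry.observe())
E
```

```text
pics
scene {'K': array([[460.81760261,   0.        , 281.06903125],
       [  0.        , 460.81760261, 208.94321768],
       [  0.        ,   0.        ,   1.        ]]), 'xyz': array([ 0.89451838, -0.45661833,  0.98354751]), 'attitude': array([0.60069991, 0.17771513, 0.55568669])}
mould [([218, 184, 298, 273], 0.58)]
lid [([217, 181, 293, 247], 0.64)]
lid_tab [([222, 185, 292, 252], 0.94), ([269, 317, 304, 361], 0.74)]
cover [([205, 172, 268, 193], 0.55)]
bat [([281, 148, 349, 203], 0.68)]
board [([135, 279, 250, 402], 0.83), ([219, 183, 291, 251], 0.29)]
jar [([308, 150, 326, 176], 0.93)]
cup [([192, 325, 226, 366], 0.6)]
spatula [([203, 172, 269, 193], 0.84)]
glaze [([188, 266, 207, 281], 0.61), ([221, 185, 292, 248], 0.61)]
bottle [([343, 189, 367, 244], 0.61), ([280, 149, 344, 201], 0.31)]
glass_cup [([271, 316, 305, 364], 0.82)]
bowl [([141, 244, 177, 278], 0.65)]
mallet [([309, 104, 375, 150], 0.72)]
top {'K': array([[380.17963484,   0.        , 278.63747369],
       [  0.        , 380.17963484, 203.0503435 ],
       [  0.        ,   0.        ,   1.        ]]), 'xyz': array(
[... 685 characters left out ...]
ck': 1.5, 'joints': array([-1.26600241e+00,  2.75910978e-01,  1.50488365e+00, -6.23297868e-06,
        1.36069715e+00, -1.20974633e-01]), 'joint_velocities': array([ 3.30629272e-04, -6.57396079e-04, -4.99326082e-05,  2.60624379e-03,
       -1.51158151e-03, -8.37449251e-04]), 'joint_torque': array([-3.32123936e-04, -4.04463565e+01, -2.37491602e+01,  7.00565823e-02,
        2.49543192e-02,  2.83004050e-05]), 'position': array([ 0.23750743, -0.52370783,  0.18469328]), 'eef_rot': array([3.07057390e+00, 6.63736157e-01, 5.00784111e-06]), 'force': array([-0.27335003,  0.61696175, -1.29219158]), 'ft_torque': array([0.01200936, 0.00946486, 0.00856617]), 'grip_force': 0.0, 'width': 0.0937974949585809}
```

```bash
python3 - <<'E'
import cv2
a=cv2.imread("pics/top0.png")[110:300,120:450]; cv2.imwrite("pics/top0c.png",cv2.resize(a,None,fx=2.4,fy=2.4,interpolation=cv2.INTER_CUBIC))
a=cv2.imread("pics/scene0.png")[90:410,120:390]; cv2.imwrite("pics/scene0c.png",cv2.resize(a,None,fx=1.8,fy=1.8,interpolation=cv2.INTER_CUBIC))
E
```

```text
(no output)
```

View pics/top0c.png

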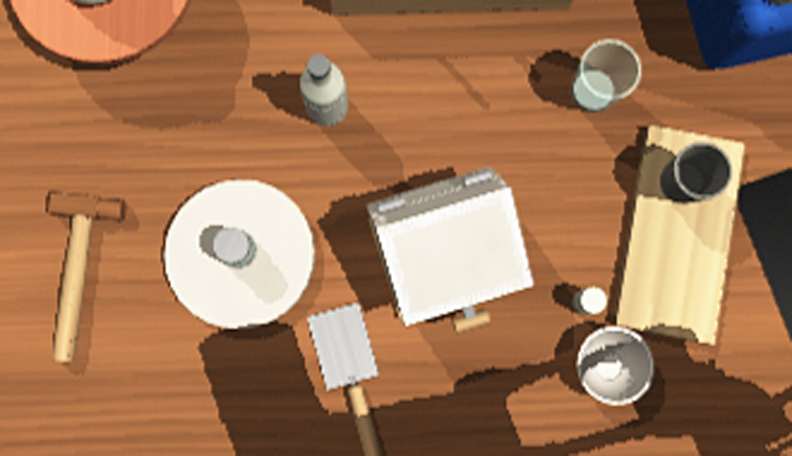

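View pics/scene0c.png

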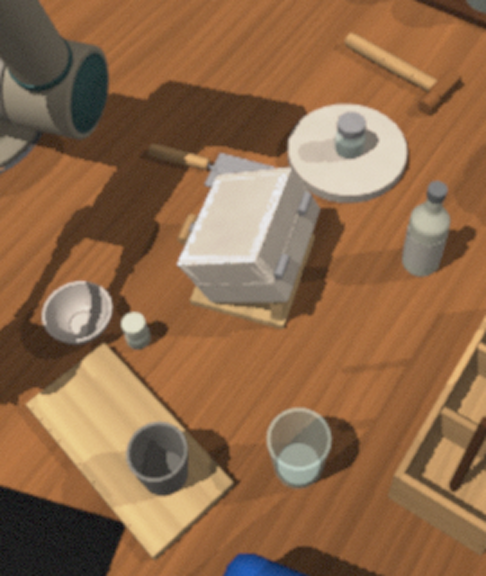

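The top crop shows the mould centre near crop (450,245) with its dowel at (472,321). The jar is at (235,245) on the bat at (240,255), and the board runs (695,133)–(668,335) with the cup at its far end (700,170). Next I fit models to the masks.

```bash
cat > fit.py <<'E'
from h import *
from scipy.optimize import minimize
S=28*np.pi/180
def cyl(d,z0,z1,n=40):
    a=np.linspace(0,2*np.pi,n);return np.r_[[[d/2*np.cos(t),d/2*np.sin(t),z] for z in(z0,z1) for t in a]]
def box(lx,ly,z0,z1,cx=0): return np.array([[cx+sx*lx/2,sy*ly/2,z] for sx in(-1,1) for sy in(-1,1) for z in(z0,z1)])
def slope(p): # face frame -> mould frame
    Rm=R.from_euler('y',-S).as_matrix();return p@Rm.T+[0,0,.085]
dow=np.array([[x,y,z] for x in(-.101,-.083) for y in(-.02,.02) for z in(0.0,.018)])
M={"jar":[cyl(.046,.02,.08)],"bat":[cyl(.18,0,.02)],"board":[box(.25,.12,0,.018)],"cup":[cyl(.068,.018,.093)],
 "lid_tab":[slope(box(.124,.15,0,.046))],"mould":[slope(box(.124,.15,0,.046)),slope(box(.12,.15,-.04,0))],
 "bowl":[cyl(.09,.03,.04),cyl(.05,0,.01)],"glaze":[cyl(.032,0,.05)],"bottle":[cyl(.052,0,.1),cyl(.02,.1,.17)],"glass_cup":[cyl(.072,0,.09)]}
def render(c,parts,q):
    im=np.zeros((420*4,560*4),np.uint8);Rz=R.from_euler('z',q[2]).as_matrix()
    for p in parts:
        w=p@Rz.T+[q[0],q[1],0]; uv=np.array([proj(c,x) for x in w])
        cv2.fillConvexPoly(im,cv2.convexHull(np.round(((uv+.5)*4)*16).astype(np.int32)),255,shift=4)
    return cv2.resize(im,(560,420),interpolation=cv2.INTER_AREA)/255.
def fit(name,q0,masks,yaw=False):
    C={n:get_calibration(n) for n in masks}
    def cost(q):
        q=[q[0],q[1],q[2]/5 if yaw else 0]; s=0
        for n,m in masks.items():
            r=render(C[n],M[name],q); s+=1-np.minimum(r,m).sum()/np.maximum(r,m).sum()
        return s
    x0=np.array([q0[0],q0[1]]+([q0[2]*5] if yaw else [])); st=np.vstack([x0]+[x0+.02*e*(5 if i==2 else 1) for i,e in enumerate(np.eye(len(x0)))])
    r=minimize(cost,x0,method="Nelder-Mead",options=dict(initial_simplex=st,xatol=2e-4,fatol=1e-4,maxfev=150))
    q=r.x.copy()
    if yaw:q[2]/=5
    return q,r.fun
E
python3 - <<'E'
from fit import *
c=get_calibration("top")
G=dict(jar=(218,212,.05,0),bat=(217,216,.02,0),board=(404,210,.018,1.57+.13-3.14),cup=(410,183,.06,0),lid_tab=(308,215,.1,.26),mould=(308,215,.1,.26),bowl=(377,262,.02,0),glaze=(366,236,.03,0),bottle=(256,150,.08,0),glass_cup=(372,143,.05,0))
for n,g in G.items():
    q0=[*onz(c,*g[:3])[:2],g[3]]; both={}
    for cam in("top","scene"):
        r=regions_of(n,cam)
        if not r: print(n,cam,"none");continue
        # nearest to the guess
        uv=proj(get_calibration(cam),[q0[0],q0[1],g[2]])
        r=min(r,key=lambda x:np.hypot(*(np.argwhere(x["pixels"]).mean(0)[::-1]-uv)))
        m=r["pixels"].astype(float); q,f=fit(n,q0,{cam:m},len(M[n])and n in("board","lid_tab","mould")); both[cam]=m
        print(n,cam,np.round(q,4),round(f,3),round(r["conf"],2),end=" | ")
    if len(both)==2: q,f=fit(n,q0,both,n in("board","lid_tab","mould"));print("BOTH",np.round(q,4),round(f,3))
    else: print("guess",q0)
for p in ((472,323),(458,330),(490,316)): print("dowel",onz(c,120+p[0]/2.4,110+p[1]/2.4,.067))
for p in ((350,385),(380,450),(310,315),(365,308)): print("spat",onz(c,120+p[0]/2.4,110+p[1]/2.4,.01)[:2])
E
```

```text
jar top [0.5327 0.2648] 0.24 0.68 | jar scene [0.528  0.2736] 0.135 0.58 | BOTH [0.5311 0.2678] 0.399
bat top [0.5295 0.2674] 0.098 0.81 | bat scene none
guess [np.float64(0.5279627766358022), np.float64(0.2730322914749863), 0]
board top [ 0.5408 -0.2673 -0.2209] 0.219 0.64 | board scene [ 0.5365 -0.2651 -0.2301] 0.183 0.89 | BOTH [ 0.5379 -0.2665 -0.2359] 0.426
cup top [ 0.6022 -0.2722] 0.22 0.96 | cup scene [ 0.5959 -0.2676] 0.125 0.85 | BOTH [ 0.6001 -0.2706] 0.378
lid_tab top [0.5262 0.0207 0.2753] 0.074 0.9 | lid_tab scene [0.5219 0.0213 0.2539] 0.063 0.95 | BOTH [0.5235 0.021  0.2563] 0.166
mould top [0.5276 0.0215 0.276 ] 0.059 0.96 | mould scene [0.5274 0.0216 0.2675] 0.137 0.94 | BOTH [0.5277 0.0216 0.2702] 0.196
bowl top [ 0.3833 -0.172 ] 0.117 0.56 | bowl scene [ 0.3791 -0.1683] 0.04 0.82 | BOTH [ 0.3804 -0.1697] 0.192
glaze top [ 0.5002 -0.2881] 0.941 0.63 | glaze scene [ 0.4556 -0.1464] 0.104 0.49 | BOTH [ 0.4556 -0.1464] 1.104
bottle top [0.7136 0.1593] 0.062 0.83 | bottle scene [0.7097 0.1647] 0.058 0.96 | BOTH [0.712  0.1594] 0.195
glass_cup top [ 0.7257 -0.1752] 0.163 0.7 | glass_cup scene [ 0.7186 -0.1667] 0.152 0.6 | BOTH [ 0.7235 -0.1736] 0.357
dowel [ 0.43681968 -0.00642262  0.067     ]
dowel [0.42933063 0.00984858 0.067     ]
dowel [ 0.4442013  -0.02729614  0.067     ]
spat [0.36900066 0.13593687]
spat [0.29252654 0.10228662]
spat [0.45327581 0.18215777]
spat [0.45987156 0.11580871]
```

Call:
step_arm([
  [0,0,-0.6,0,0,0.0678,0],
  [0,0,-0.8,0,0,0.1356,0],
  [0,0,-0.8,0,0,0.1356,0],
  [0,0,-0.8,0,0,0.1356,0],
])

```text
clock: 3.0
position: [0.2375, -0.5237, 0.2649]
eef_rot: [3.141, 0.001, 0.0]
force: [0.6, -0.3, -0.1]
width: 0.0942
grip_force: 0.0
```

Call:
step_arm([
  [0.2,-0.5,0,0,0,0,0],
  [0.4,-1,0,0,0,0,0],
])

```text
clock: 3.25
position: [0.2776, -0.4226, 0.2637]
eef_rot: [-3.14, 0.001, 0.001]
force: [0.7, 0.3, -0.1]
width: 0.0942
grip_force: 0.0
```

Call:
step_arm([
  [0.2,-0.5,0,0,0,0,0],
  [0.4,-1,0,0,0,0,0],
])

```text
clock: 3.5
position: [0.3178, -0.3219, 0.2642]
eef_rot: [-3.141, -0.0, 0.0]
force: [0.7, 0.2, 0.4]
width: 0.0941
grip_force: 0.0
```

Call:
step_arm([
  [0.2,-0.5,0,0,0,0,0],
  [0.4,-1,0,0,0,0,0],
])

```text
clock: 3.75
position: [0.3578, -0.2219, 0.2643]
eef_rot: [-3.141, -0.001, 0.0]
force: [0.8, -0.6, 0.8]
width: 0.0938
grip_force: 0.0
```

Call:
step_arm([
  [0.2,-0.5,0,0,0,0,0],
  [0.4,-1,0,0,0,0,0],
])

```text
clock: 4.0
position: [0.3977, -0.122, 0.2644]
eef_rot: [-3.142, -0.001, 0.0]
force: [0.8, -0.6, -0.5]
width: 0.0939
grip_force: 0.0
```

Call:
step_arm([
  [0.2,-0.5,0,0,0,0,0],
  [0.4,-1,0,0,0,0,0],
])

```text
clock: 4.25
position: [0.4378, -0.022, 0.2644]
eef_rot: [3.141, 0.001, -0.0]
force: [-0.4, -0.4, 0.2]
width: 0.0942
grip_force: 0.0
```

Call:
step_arm([
  [0.2,-0.5,0,0,0,0,0],
  [0.4,-1,0,0,0,0,0],
])

```text
clock: 4.5
position: [0.4778, 0.078, 0.2643]
eef_rot: [3.141, 0.002, -0.001]
force: [1.3, 0.3, 0.0]
width: 0.0939
grip_force: 0.0
```

Call:
step_arm([
  [0.2,-0.5,0,0,0,0,0],
  [0.4,-1,0,0,0,0,0],
  [0.4,-1,0,0,0,0,0],
])

```text
clock: 4.88
position: [0.5181, 0.1793, 0.2633]
eef_rot: [-3.141, -0.008, 0.003]
force: [-0.4, -0.5, -0.7]
width: 0.094
grip_force: 0.0
```

Call:
step_arm([
  [0.07,-0.5,0,0,0,0,0],
  [0.13,-0.91,0,0,0,0,0],
  [0.13,-0.91,0.4,0,0,0,0],
  [0.13,-0.91,0.8,0,0,0,0],
  [0.13,-0.91,0.8,0,0,0,0],
])

```text
clock: 5.5
position: [0.5279, 0.2652, 0.1814]
eef_rot: [3.138, -0.001, -0.012]
force: [-1.3, 0.5, 0.7]
width: 0.0938
grip_force: 0.0
```

Call:
step_arm([
  [0,0,0.4,0,0,0,0],
  [0,0,0.7,0,0,0,0],
  [0,0,0.7,0,0,0,0],
])

```text
clock: 5.88
position: [0.53, 0.2661, 0.1144]
eef_rot: [3.14, -0.001, -0.004]
force: [-0.0, -0.2, 0.5]
width: 0.094
grip_force: 0.0
```

```bash
python3 - <<'E'
from h import *
im=get_image("top")[120:290,130:300]; im2=get_image("scene")[70:240,240:410]
cv2.imwrite("pics/jar1.png",np.hstack([cv2.resize(i[:,:,::-1],None,fx=2.3,fy=2.3,interpolation=cv2.INTER_CUBIC) for i in(im,im2)]))
p=telemetry.observe()["position"];print(p)
E
```

```text
[0.5321349  0.26716886 0.11673019]
```

View pics/jar1.png

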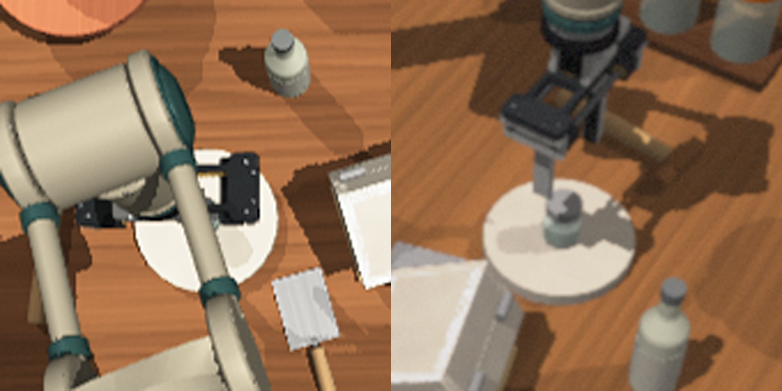

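```bash
python3 - <<'E'
from h import *
c=get_calibration("scene")
for p in ([.532,.214,.109],[.532,.32,.109],[.531,.268,.08],[.531,.268,.02]):
    u=proj(c,p); print(p,u.round(1),((u-[240,70])*2.3+[391,0]).round())
E
```

```text
[0.532, 0.214, 0.109] [305.2 163.9] [541. 216.]
[0.532, 0.32, 0.109] [326.2 138.1] [589. 157.]
[0.531, 0.268, 0.08] [315.1 157.9] [564. 202.]
[0.531, 0.268, 0.02] [313.7 172.7] [561. 236.]
```

The jar sits between the open fingers (scene crop: jar top (565,203), near finger (543,190)). Descending and closing.

Call:
step_arm([
  [0,0,0.3,0,0,0,0],
  [0,0,0.5,0,0,0,0],
  [0,0,0.66,0,0,0,0],
  [0,0,0.66,0,0,0,0],
])

```text
clock: 6.48
position: [0.5308, 0.2672, 0.0488]
eef_rot: [3.141, -0.0, -0.0]
force: [0.3, -0.3, 0.5]
width: 0.0943
grip_force: 0.0
```

Call:
step_arm([
  [0,0,0,0,0,0,120],
  [0,0,0,0,0,0,200],
  [0,0,0,0,0,0,255],
  [0,0,0,0,0,0,255],
  [0,0,0,0,0,0,255],
])

```text
clock: 7.1
position: [0.5307, 0.2672, 0.0487]
eef_rot: [3.142, -0.0, 0.0]
force: [0.4, 0.6, -0.1]
width: 0.0474
grip_force: 0.0
```

```bash
python3 - <<'E'
from h import *
im2=get_image("scene")[70:240,240:410]
cv2.imwrite("pics/jar2.png",cv2.resize(im2[:,:,::-1],None,fx=2.3,fy=2.3,interpolation=cv2.INTER_CUBIC))
s=telemetry.observe();print(s["position"],s["width"],s["grip_force"])
E
```

```text
[0.53063985 0.2672174  0.04863278] 0.043593023643586304 0.0
```

View pics/jar2.png

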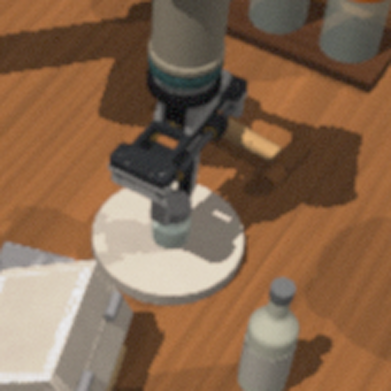

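Call:
step_arm([
  [0,0,0,0,0,0,255],
])

```text
clock: 7.28
position: [0.5306, 0.2673, 0.0486]
eef_rot: [3.142, -0.0, -0.0]
force: [-0.2, -0.1, -0.2]
width: 0.0409
grip_force: 30.0
```

```bash
python3 - <<'E'
from fit import *
s=telemetry.observe();print(s["position"],s["width"],s["grip_force"])
get_image("scene");
for t in ("jar","bat"):
    for r in regions_of(t,"scene")[:2]: 
        b=np.array(r["bbox"])*[560,420,560,420]; print(t,b.round(1),r["conf"], ((b.reshape(2,2)-[240,70])*2.3).round())
c=get_calibration("scene")
for p in ([.531,.267,.08],[.531,.267,.02],[.531,.267,.041]): print(((proj(c,p)-[240,70])*2.3).round())
E
```

```text
[0.53062777 0.2672905  0.04859952] 0.040918809579431906 29.998044669628143
jar [308.2 150.7 324.6 179.9] 0.56 [[157. 186.]
 [195. 253.]]
bat [281.9 151.9 346.3 201.8] 0.88 [[ 96. 188.]
 [244. 303.]]
[172. 203.]
[169. 237.]
[170. 225.]
```

Grip is firm at 41 mm (shoulder of the jar, by the picture centred at (172,240)). Now a lift test, then carry to the board.

Call:
step_arm([
  [0,0,-0.1,0,0,0,255],
  [0,0,-0.4,0,0,0,255],
  [0,0,-0.8,0,0,0,255],
  [0,0,-1,0,0,0,255],
])

```text
clock: 7.92
position: [0.5317, 0.2676, 0.1514]
eef_rot: [-3.141, 0.0, -0.005]
force: [0.7, 0.1, -1.7]
width: 0.0407
grip_force: 30.0
```

Call:
step_arm([
  [0,0,-0.5,0,0,0,255],
  [0,0,-1,0,0,0,255],
  [0,0,-1,0,0,0,255],
])

```text
clock: 8.3
position: [0.5331, 0.2681, 0.2538]
eef_rot: [-3.138, 0.0, -0.015]
force: [0.5, 0.2, -1.6]
width: 0.0411
grip_force: 30.0
```

```bash
python3 - <<'E'
from h import *
s=telemetry.observe();print(s["position"],s["width"],s["grip_force"],s["force"])
im2=get_image("scene")[20:220,240:440]
cv2.imwrite("pics/jar3.png",cv2.resize(im2[:,:,::-1],None,fx=2.5,fy=2.5,interpolation=cv2.INTER_CUBIC))
E
```

```text
[0.53307788 0.26814788 0.25383717] 0.041055947389712306 29.99622255563736 [ 0.53715674  0.23867547 -1.57311715]
```

View pics/jar3.png

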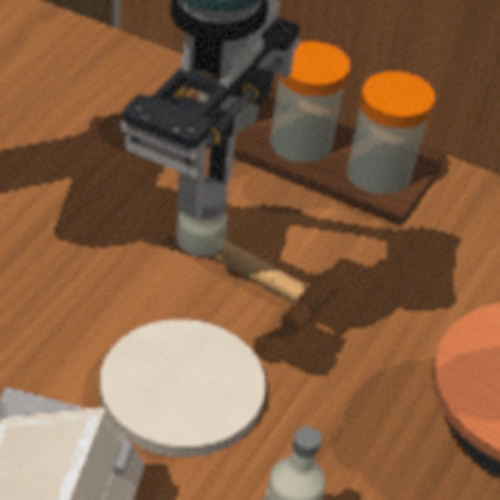

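The jar is lifted upright in the fingers (crop (200,230)), and the bat is empty. Carrying it to the board.

Call:
step_arm([
  [-0.05,0.4,0,0,0,0,255],
  [-0.1,1,0,0,0,0,255],
])

```text
clock: 8.6
position: [0.5193, 0.167, 0.2462]
eef_rot: [3.141, 0.004, -0.006]
force: [1.3, 0.1, -2.0]
width: 0.0406
grip_force: 30.0
```

Call:
step_arm([
  [-0.05,0.5,0,0,0,0,255],
  [-0.1,1,0,0,0,0,255],
])

```text
clock: 8.85
position: [0.5089, 0.0657, 0.2466]
eef_rot: [3.141, -0.0, -0.006]
force: [0.5, -0.1, -1.7]
width: 0.0405
grip_force: 30.0
```

Call:
step_arm([
  [-0.05,0.5,0,0,0,0,255],
  [-0.1,1,0,0,0,0,255],
])

```text
clock: 9.1
position: [0.4988, -0.034, 0.2467]
eef_rot: [-3.141, 0.0, 0.006]
force: [0.6, 0.2, -1.6]
width: 0.0411
grip_force: 30.0
```

Call:
step_arm([
  [-0.05,0.5,0,0,0,0,255],
  [-0.1,1,0,0,0,0,255],
])

```text
clock: 9.35
position: [0.4889, -0.1338, 0.2467]
eef_rot: [-3.14, 0.0, 0.006]
force: [0.7, 0.7, -1.7]
width: 0.041
grip_force: 30.0
```

Call:
step_arm([
  [-0.05,0.5,0,0,0,0,255],
  [-0.1,1,0,0,0,0,255],
])

```text
clock: 9.6
position: [0.479, -0.2335, 0.2466]
eef_rot: [-3.139, 0.001, 0.005]
force: [-0.2, -0.4, -2.2]
width: 0.041
grip_force: 30.0
```

Call:
step_arm([
  [0,0.19,0,0,0,0,255],
  [0,0.19,0.3,0,0,0,255],
  [0,0.19,0.8,0,0,0,255],
  [0,0.19,1,0,0,0,255],
  [0,0.19,1,0,0,0,255],
])

```text
clock: 10.22
position: [0.4787, -0.2495, 0.1459]
eef_rot: [-3.137, -0.001, 0.008]
force: [0.6, -0.0, -1.5]
width: 0.0409
grip_force: 30.0
```

```bash
python3 - <<'E'
from h import *
s=telemetry.observe();print(s["position"],s["width"],s["grip_force"],s["force"])
a=get_image("scene")[220:420,110:330]; b=get_image("top")[130:300,330:460]
cv2.imwrite("pics/brd.png",np.hstack([cv2.resize(i[:,:,::-1],(int(i.shape[1]*500/i.shape[0])//1*3//4*1,375),interpolation=cv2.INTER_CUBIC) for i in(a,b)]))
E
```

```text
[ 0.47871014 -0.24954642  0.14593544] 0.040874586057325156 29.996350407600403 [ 0.56352141 -0.02999556 -1.50780108]
```

View pics/brd.png

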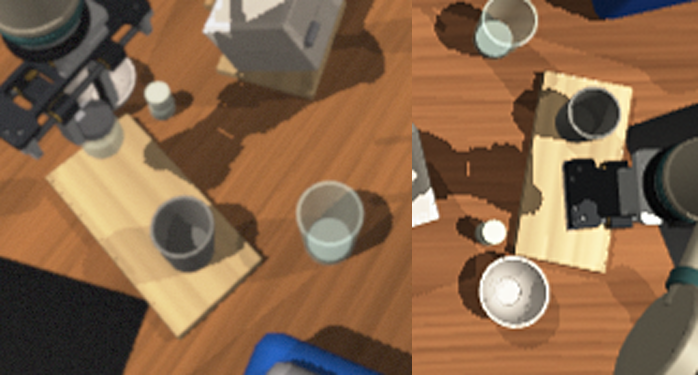

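The jar is over the free near end of the board (scene crop (98,135)), and the cup at (183,232) is clear. Lowering.

Call:
step_arm([
  [0,0,0.4,0,0,0,255],
  [0,0,0.7,0,0,0,255],
  [0,0,0.9,0,0,0,255],
  [0,0,0.97,0,0,0,255],
  [0,0,0.97,0,0,0,255],
  [0,0,0.97,0,0,0,255],
])

```text
clock: 11.08
position: [0.4816, -0.2524, 0.053]
eef_rot: [3.14, -0.0, 0.003]
force: [0.2, -0.8, -1.9]
width: 0.0408
grip_force: 30.0
```

Call:
step_arm([
  [0,0,0.03,0,0,0,255],
  [0,0,0.05,0,0,0,255],
  [0,0,0.06,0,0,0,255],
  [0,0,0.06,0,0,0,255],
])

```text
clock: 11.58
position: [0.4809, -0.2518, 0.0466]
eef_rot: [3.141, -0.0, 0.001]
force: [-1.1, 1.2, 5.4]
width: 0.0406
grip_force: 30.0
```

Call:
step_arm([
  [0,0,0,0,0,0,100],
  [0,0,0,0,0,0,30],
  [0,0,0,0,0,0,0],
  [0,0,0,0,0,0,0],
])

```text
clock: 12.08
position: [0.4805, -0.2517, 0.0455]
eef_rot: [-3.142, 0.0, 0.0]
force: [-0.8, -0.4, 0.6]
width: 0.0777
grip_force: 0.0
```

Call:
step_arm([
  [0,0,-0.3,0,0,0,0],
  [0,0,-0.6,0,0,0,0],
  [0,0,-1,0,0,0,0],
  [0,0,-1,0,0,0,0],
])

```text
clock: 12.58
position: [0.4826, -0.2532, 0.1488]
eef_rot: [3.137, -0.0, 0.009]
force: [-1.0, -0.8, -0.0]
width: 0.0941
grip_force: 0.0
```

Call:
step_arm([
  [-0.2,-0.5,-0.3,0,0,0,0],
  [-0.42,-1,-0.3,0,0,-0.04,0],
  [-0.42,-1,-0.3,0,0,-0.0853,0],
])

```text
clock: 12.95
position: [0.4358, -0.1482, 0.1749]
eef_rot: [-3.109, -0.43, 0.003]
force: [-0.2, 0.2, -0.0]
width: 0.0941
grip_force: 0.0
```

```bash
python3 - <<'E'
from fit import *
s=telemetry.observe();print(s["position"],s["eef_rot"],s["width"])
get_image("scene")
for t,z,q0 in(("jar",0,(.48,-.252)),("cup",0,(.6,-.27))):
    r=regions_of(t,"scene"); 
    if t=="jar": M["jar"]=[cyl(.046,.018,.078)]
    for x in r[:2]: print(t,x["conf"],fit(t,q0,{"scene":x["pixels"].astype(float)}))
E
```

```text
[ 0.43580966 -0.1481944   0.17485912] [-3.10947695 -0.43047122  0.00339224] 0.0941410626210948
jar 0.79 (array([ 0.4798622 , -0.25001916]), np.float64(0.14071089927876124))
jar 0.34 (array([ 0.48 , -0.252]), np.float64(1.0))
cup 0.57 (array([ 0.59551025, -0.26706176]), np.float64(0.16655276370016003))
```

Call:
step_arm([
  [0.1,-0.35,0,0,0,0,0],
  [0.195,-0.71,0,0,0,0,0],
])

```text
clock: 13.35
position: [0.4388, -0.0781, 0.1748]
eef_rot: [-3.114, -0.412, 0.002]
force: [1.0, -0.3, -0.2]
width: 0.0942
grip_force: 0.0
```

Call:
step_arm([
  [0.1,-0.35,0,0,0,0,0],
  [0.195,-0.71,0,0,0,0,0],
  [0.195,-0.71,0.3,0,0,0,0],
  [0.195,-0.71,0.3,0,0,0,0],
  [0.195,-0.71,0.3,0,0,0,0],
])

```text
clock: 13.98
position: [0.4392, -0.0051, 0.1458]
eef_rot: [3.114, 0.416, -0.0]
force: [-0.2, 0.4, 0.4]
width: 0.0937
grip_force: 0.0
```

```bash
python3 - <<'E'
from h import *
s=telemetry.observe();print(s["position"],s["eef_rot"],s["width"])
a=get_image("scene")[130:280,170:320]; b=get_image("top")[150:300,240:390]
cv2.imwrite("pics/dow.png",np.hstack([cv2.resize(i[:,:,::-1],(390,390),interpolation=cv2.INTER_CUBIC) for i in(a,b)]))
E
```

```text
[ 0.4391855  -0.00510274  0.14582659] [ 3.11369509e+00  4.16338374e-01 -1.35927993e-04] 0.093675651197078
```

View pics/dow.png

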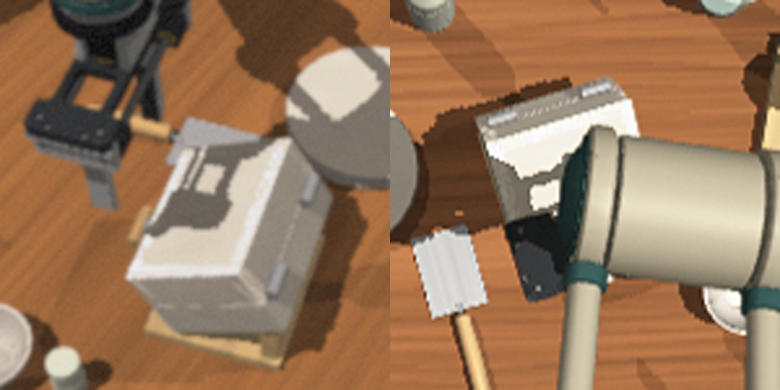

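The mould and dowel (scene crop (140,222)) are as expected, and the gripper is hovering in line. Descending onto the dowel ends.

Call:
step_arm([
  [0,0,0.3,0,0,0,0],
  [0,0,0.6,0,0,0,0],
  [0,0,0.85,0,0,0,0],
  [0,0,0.94,0,0,0,0],
  [0,0,0.94,0,0,0,0],
])

```text
clock: 14.7
position: [0.439, -0.0048, 0.0519]
eef_rot: [3.113, 0.418, 0.0]
force: [0.4, 0.0, -0.6]
width: 0.0941
grip_force: 0.0
```

Call:
step_arm([
  [0,0,0,0,0,0,120],
  [0,0,0,0,0,0,200],
  [0,0,0,0,0,0,255],
  [0,0,0,0,0,0,255],
  [0,0,0,0,0,0,255],
  [0,0,0,0,0,0,255],
])

```text
clock: 15.45
position: [0.4386, -0.0045, 0.0516]
eef_rot: [3.113, 0.419, -0.0]
force: [0.2, -0.8, -0.2]
width: 0.0376
grip_force: 0.0
```

```bash
python3 - <<'E'
from h import *
s=telemetry.observe();print(s["position"],s["eef_rot"],s["width"],s["grip_force"],s["force"])
E
```

```text
[ 0.43855121 -0.00446241  0.05162306] [ 3.11340942e+00  4.19451830e-01 -1.71371862e-04] 0.037589256625498946 0.0 [ 0.24585045 -0.79823898 -0.18178828]
```

Call:
step_arm([
  [0,0,0,0,0,0,255],
  [0,0,0,0,0,0,255],
  [0,0,0,0,0,0,255],
])

```text
clock: 15.82
position: [0.4383, -0.0037, 0.0516]
eef_rot: [-3.112, -0.418, 0.001]
force: [-0.2, 3.4, 0.7]
width: 0.0084
grip_force: 30.0
```

```bash
python3 - <<'E'
from h import *
s=telemetry.observe();print(s["position"],s["width"],s["grip_force"],s["force"],s["ft_torque"])
now=get_image("scene")[:,:,::-1]
T=[]
def crop(im,x0,y0,cam,pts,w=64):
    k=6; a=cv2.resize(im[y0:y0+w,x0:x0+w],None,fx=k,fy=k,interpolation=cv2.INTER_CUBIC)
    for p,col in pts:
        u=(proj(get_calibration(cam),p)-[x0,y0]+.5)*k; cv2.circle(a,tuple(np.round(u).astype(int).tolist()),3,col,-1)
    return a
d=np.array([.4385,-.0045,.063]); y=np.array([-.265,.964,0])*.02
P=[(d+y,(255,0,0)),(d-y,(0,0,255)),(d,(0,255,0))]
A=crop(cv2.imread("pics/top0.png"),285,210,"top",P); B=crop(cv2.imread("pics/scene0.png"),200,185,"scene",P); 
cc=crop(now,190,155,"scene",P,64)
cv2.imwrite("pics/dw2.png",cv2.resize(np.hstack([A,B,cc]),(798,266)) if 0 else np.vstack([np.hstack([A,B])[:290],np.hstack([cc,cc*0])[:305]]))
E
```

```text
[ 0.43826579 -0.00365168  0.05156786] 0.008395633590052411 30.04809988060927 [-0.20996936  3.4421107   0.70872735] [ 0.5826305   0.08206976 -0.00908986]
```

View pics/dw2.png

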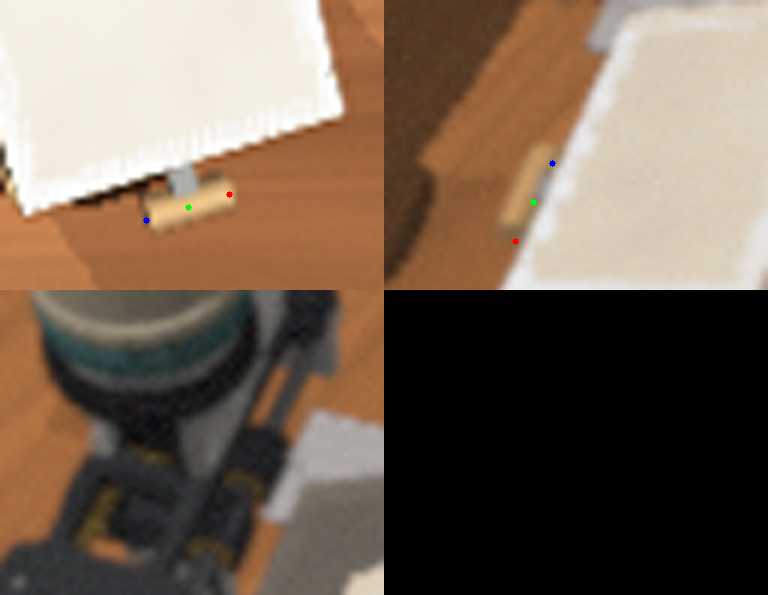

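```bash
python3 - <<'E'
from h import *
c=get_calibration("scene")
for z in (.13,.14,.15,.16,.17): print(z,proj(c,[.453,-.056,z]).round(1),"seen 208.5,208.8")
for z in (.11,.12,.13,.14): print(z,proj(c,[.532,.214,z]).round(1),"seen 306,155")
# jar3: jar bottom seen px 
s=np.array([240,20])+np.array([200,252])/2.5; print("jar bottom front seen",s,[ (z,proj(c,[.55,.258,z]).round(1)) for z in(.20,.22,.24)])
# both cameras dowel triangulation
a=ray(get_calibration("top"),285+190/6-.5,210+203/6-.5); b=ray(c,200+(528-384)/6-.5,185+190/6-.5)
A=np.c_[a[1],-b[1]]; t=np.linalg.lstsq(A,b[0]-a[0],rcond=None)[0]; print(a[0]+t[0]*a[1],b[0]+t[1]*b[1])
E
```

```text
0.13 [212.7 220.1] seen 208.5,208.8
0.14 [212.1 217.6] seen 208.5,208.8
0.15 [211.6 215.1] seen 208.5,208.8
0.16 [211.  212.4] seen 208.5,208.8
0.17 [210.5 209.8] seen 208.5,208.8
0.11 [305.2 163.7] seen 306,155
0.12 [305.3 161. ] seen 306,155
0.13 [305.5 158.3] seen 306,155
0.14 [305.7 155.6] seen 306,155
jar bottom front seen [320.  120.8] [(0.2, array([322.9, 130. ])), (0.22, array([323.5, 123.9])), (0.24, array([324.1, 117.5]))]
[ 0.44006792 -0.00456839  0.07309809] [ 0.43828826 -0.00615402  0.07320537]
```

The fingers closed above the dowel. The jar gripping at its 41 mm lid and the fingertips in both pictures agree that the real tips sit about 20 mm higher than nominal. Reopening and going 20 mm lower.

Call:
step_arm([
  [0,0,0,0,0,0,60],
  [0,0,0,0,0,0,0],
  [0,0,0,0,0,0,0],
  [0,0,0,0,0,0,0],
  [0,0,0,0,0,0,0],
  [0,0,0,0,0,0,0],
  [0,0,0.1,0,0,0,0],
  [0,0,0.2,0,0,0,0],
])

```text
clock: 16.88
position: [0.4384, -0.0045, 0.0309]
eef_rot: [3.113, 0.419, -0.0]
force: [0.2, 0.1, -0.1]
width: 0.082
grip_force: 0.0
```

Call:
step_arm([
  [0,0,0,0,0,0,255],
  [0,0,0,0,0,0,255],
  [0,0,0,0,0,0,255],
  [0,0,0,0,0,0,255],
  [0,0,0,0,0,0,255],
  [0,0,0,0,0,0,255],
  [0,0,0,0,0,0,255],
  [0,0,0,0,0,0,255],
])

```text
clock: 17.88
position: [0.4385, -0.0037, 0.0318]
eef_rot: [-3.112, -0.418, -0.0]
force: [0.9, 4.6, 3.5]
width: 0.0396
grip_force: 30.0
```

Dowel gripped (39.6 mm, 30 N). Starting the arc.

Call:
step_arm([
  [-0.03,0,-0.1,0,0,0,255],
  [-0.057,0,-0.207,0,0,0,255],
  [-0.084,0,-0.42,0,0,0,255],
  [-0.081,0,-0.635,0,0,0,255],
  [-0.049,0,-0.847,0,0,0,255],
  [-0.011,0,-0.985,0,0,0,255],
  [-0.011,0,-0.985,0,0,0,255],
])

```text
clock: 18.75
position: [0.437, -0.0041, 0.1303]
eef_rot: [-3.112, -0.419, 0.002]
force: [-0.6, 5.7, -2.0]
width: 0.0396
grip_force: 30.0
```

Call:
step_arm([
  [0.081,0,-0.199,0,0,0,255],
  [0.188,0,-0.385,0,0,0,255],
  [0.32,0,-0.555,0,0,0,255],
  [0.475,0,-0.704,0,0,0,255],
  [0.649,0,-0.83,0,0,0,255],
  [0.838,0,-0.931,0,0,0,255],
  [0.989,0,-0.989,0,0,0,255],
])

```text
clock: 19.62
position: [0.5316, 0.0229, 0.2285]
eef_rot: [-3.111, -0.419, 0.007]
force: [-3.9, 5.5, -2.5]
width: 0.0398
grip_force: 30.0
```

Call:
step_arm([
  [0.209,0,-0.052,0,0,0,255],
  [0.422,0,-0.074,0,0,0,255],
  [0.637,0,-0.067,0,0,0,255],
  [0.848,0,-0.03,0,0,0,255],
  [0.977,0,0.009,0,0,0,255],
  [0.977,0,0.009,0,0,0,255],
])

```text
clock: 20.38
position: [0.6286, 0.0505, 0.2283]
eef_rot: [-3.108, -0.421, -0.003]
force: [-1.0, 7.9, 3.6]
width: 0.0398
grip_force: 30.0
```

Call:
step_arm([
  [0.06,0,0.02,0,0,0,255],
  [0.125,0,0.049,0,0,0,255],
  [0.198,0,0.084,0,0,0,255],
  [0.198,0,0.084,0,0,0,255],
])

```text
clock: 20.88
position: [0.6475, 0.0559, 0.2202]
eef_rot: [-3.108, -0.42, -0.004]
force: [-0.2, 9.6, 3.4]
width: 0.0394
grip_force: 30.0
```

Call:
step_arm([
  [0,0,0,0,0,0,100],
  [0,0,0,0,0,0,0],
  [0,0,0,0,0,0,0],
  [0,0,0,0,0,0,0],
  [0,0,0,0,0,0,0],
  [0,0,-0.3,0,0,0,0],
  [0,0,-0.7,0,0,0,0],
  [0,0,-0.7,0,0,0,0],
])

```text
clock: 21.88
position: [0.6481, 0.0523, 0.2934]
eef_rot: [3.112, 0.419, 0.011]
force: [-0.4, -0.4, -0.2]
width: 0.0936
grip_force: 0.0
```

Call:
step_arm([
  [-0.5,0,0,0,0,0,0],
  [-1,0,0,0,0,0,0],
  [-1,0,0,0,0,0,0],
])

```text
clock: 22.25
position: [0.546, 0.0256, 0.2892]
eef_rot: [-3.114, -0.418, 0.004]
force: [0.2, 0.3, -0.0]
width: 0.094
grip_force: 0.0
```

Call:
step_arm([
  [-0.5,0,0,0,0,0,0],
  [-1,0,0,0,0,0,0],
  [-1,0,0,0,0,0,0],
])

```text
clock: 22.62
position: [0.4514, -0.0006, 0.2896]
eef_rot: [3.114, 0.417, -0.001]
force: [0.8, -0.1, 0.0]
width: 0.094
grip_force: 0.0
```

```bash
python3 - <<'E'
from h import *
s=telemetry.observe();print(s["position"],s["eef_rot"],s["joints"])
a=get_image("scene")[120:290,160:330]; b=get_image("top")[120:290,230:400]
cv2.imwrite("pics/open_s.png",get_image("scene")[:,:,::-1]);cv2.imwrite("pics/open_t.png",get_image("top")[:,:,::-1])
# predicted cover grip and handle ends
S=np.radians(28);Rm=R.from_euler('z',.268).as_matrix()@R.from_euler('y',-S).as_matrix()
out=[]
for cam,i,o in(("scene",a,(160,120)),("top",b,(230,120))):
    k=390/170;v=cv2.resize(i[:,:,::-1],(390,390),interpolation=cv2.INTER_CUBIC)
    for y,col in((-.028,(0,0,255)),(.028,(255,0,0))):
        p=np.array([.5275,.0215,.085])+Rm@[0,y,.034]
        u=(proj(get_calibration(cam),p)-o+.5)*k;cv2.circle(v,tuple(u.round().astype(int).tolist()),2,col,-1)
    out.append(v)
cv2.imwrite("pics/open.png",np.hstack(out))
for cam in("scene","top"):
    r=regions_of("cover",cam)
    for x in r[:2]:print(cam,(np.array(x["bbox"])*[560,420,560,420]).round(1),x["conf"])
E
```

```text
[ 0.4513817  -0.00064751  0.28959659] [ 3.11358325e+00  4.17487624e-01 -6.99579768e-04] [-1.55552231e-01  4.10043990e-02  1.54129336e+00 -2.65310098e-04
  1.55968069e+00  1.14866533e+00]
scene [239.5 203.9 281.6 242.1] 0.95
scene [162.7 296.9 184.7 322.5] 0.62
top [285.6 196.8 308.4 218. ] 0.82
top [188.1 183.1 248.7 245.4] 0.5
```

View pics/open.png

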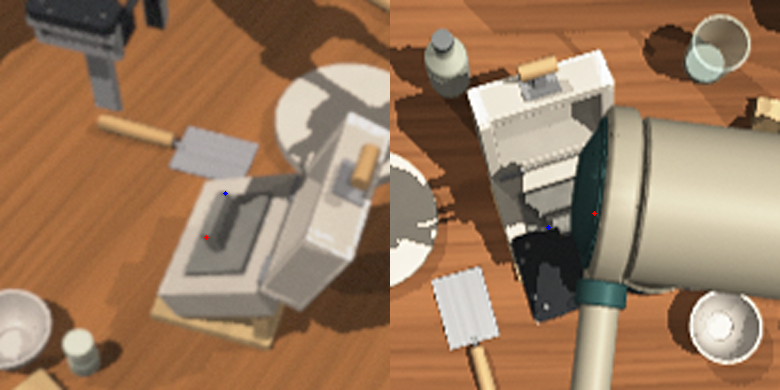

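The lid stands open, and the cover handle is in the pocket around scene crop (222,225), 10 mm deep as given. Computing the tilted approach.

```bash
cat > cov.py <<'E'
from h import *
yaw=.28;S=np.radians(28);c,s=np.cos(yaw),np.sin(yaw)
n=np.array([-np.sin(S)*c,-np.sin(S)*s,np.cos(S)]);u=np.array([np.cos(S)*c,np.cos(S)*s,np.sin(S)]);yp=np.array([-s,c,0])
Rt=np.c_[yp,u,-n]
grip=np.array([.5265,.0216,.085])+n*.024
def rel(Rgoal=None,pgoal=None):
    o=telemetry.observe();R0=R.from_rotvec(o["eef_rot"]).as_matrix()
    if pgoal is not None: print("shift",(R0.T@(np.array(pgoal)-o["position"])*10).round(4))
    if Rgoal is not None: print("turn",(R.from_matrix(R0.T@Rgoal).as_rotvec()/np.pi).round(4), np.degrees(np.linalg.norm(R.from_matrix(R0.T@Rgoal).as_rotvec())))
    print(o["position"].round(4),o["joints"].round(2))
E
python3 -c "
from cov import *
print(np.linalg.det(Rt)); rel(Rt,grip-Rt[:,2]*.072)
rel(np.c_[yp,[c,s,0],[0,0,-1]])"
```

```text
1.0
shift [ 0.3001 -0.0152  1.1949]
turn [-0.1215  0.1229 -0.4928] 93.99703489588826
[ 4.547e-01 -3.000e-04  2.893e-01] [-0.15  0.05  1.54  0.    1.56  1.15]
turn [-1.000e-04  0.000e+00 -5.037e-01] 90.67343406781004
[ 4.547e-01 -3.000e-04  2.893e-01] [-0.15  0.05  1.54  0.    1.56  1.15]
```

Call:
step_arm([
  [0,0,0,-0.0122,0.0123,-0.0493,50],
  [0,0,0,-0.0243,0.0246,-0.0986,100],
  [0,0,0,-0.0365,0.0369,-0.1478,100],
  [0,0,0,-0.0486,0.0492,-0.1971,100],
  [0,0,0,-0.0608,0.0615,-0.2464,100],
  [0,0,0,-0.0729,0.0737,-0.2957,100],
  [0,0,0,-0.0851,0.086,-0.345,100],
  [0,0,0,-0.0972,0.0983,-0.3942,100],
])

```text
clock: 23.92
position: [0.454, -0.0, 0.2897]
eef_rot: [2.061, 1.981, 0.472]
force: [0.1, -0.4, -0.5]
width: 0.057
grip_force: 0.0
```

Call:
step_arm([
  [0,0,0,-0.0122,0.0123,-0.0493,100],
  [0,0,0,-0.0243,0.0246,-0.0986,100],
  [0,0,0,-0.0243,0.0246,-0.0986,100],
  [0,0,0,-0.0243,0.0246,-0.0986,100],
])

```text
clock: 24.42
position: [0.4539, -0.0006, 0.2899]
eef_rot: [1.685, 2.23, 0.556]
force: [0.6, 0.2, 0.1]
width: 0.057
grip_force: 0.0
```

```bash
python3 -c "
from cov import *
rel(Rt,grip-Rt[:,2]*.072)"
```

```text
shift [ 0.0129 -0.2915  1.2055]
turn [-0.0001  0.0002 -0.0009] 0.17535037075937893
[ 0.4539 -0.0006  0.2899] [-0.45 -0.24  1.89  0.35  1.14 -0.82]
```

Orientation is right; moving to the pre-grasp, then looking closely.

Call:
step_arm([
  [0.01,-0.15,0.3,0,0,0,100],
  [0.013,-0.29,0.7,0,0,0,100],
  [0.013,-0.29,1,0,0,0,100],
])

```text
clock: 24.8
position: [0.4731, 0.0076, 0.1862]
eef_rot: [1.684, 2.233, 0.556]
force: [-0.5, 0.3, 0.6]
width: 0.0573
grip_force: 0.0
```

Call:
step_arm([
  [0,0,0.2,0,0,0,100],
  [0,0,0.5,0,0,0,100],
  [0,0,0.5,0,0,0,100],
  [0,0,0.5,0,0,0,100],
])

```text
clock: 25.3
position: [0.4966, 0.0135, 0.1444]
eef_rot: [1.68, 2.232, 0.557]
force: [-0.3, 0.5, 0.1]
width: 0.0573
grip_force: 0.0
```

```bash
python3 - <<'E'
from cov import *
rel(Rt,grip+Rt[:,2]*.028)
a=get_image("scene")[130:280,190:340];cv2.imwrite("pics/pre.png",cv2.resize(a[:,:,::-1],(600,600),interpolation=cv2.INTER_CUBIC))
E
```

```text
shift [-0.0049 -0.0063  0.71  ]
turn [0.0002 0.     0.0001] 0.043744416037518816
[0.4966 0.0135 0.1444] [-0.35 -0.05  2.13  0.44  0.7  -0.92]
```

View pics/pre.png

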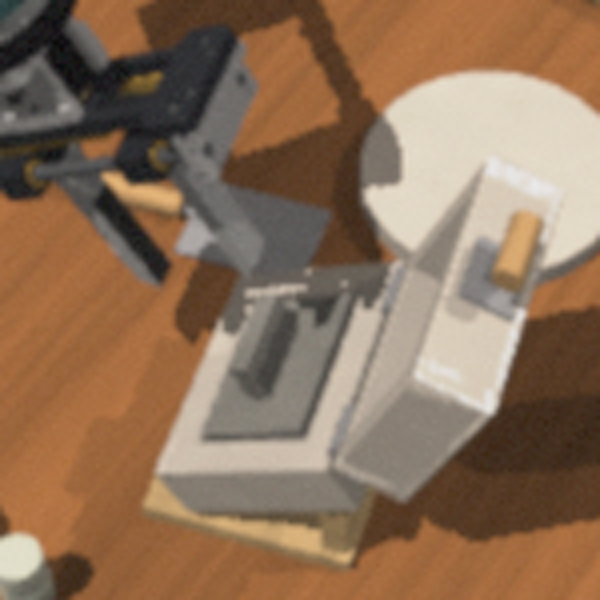

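The handle runs (290,305)–(255,390) in the crop. The fingers straddle its line, with tips at (155,280) and (248,270). Checking alignment by projection.

```bash
python3 - <<'E'
from cov import *
c=get_calibration("scene");f=lambda p:((proj(c,p)+.5-[190,130])*4).round(0)
p=telemetry.observe()["position"]
print("grip",f(grip),"handle top ends",f(grip+n*.01+yp*.028),f(grip+n*.01-yp*.028),"ctr",f(grip+n*.01))
for T in(-.008,0,.01,.02,.03): print(T,[f(p+n*T+k*u) for k in(-.031,0,.031)])
r=regions_of("cover","scene")
print([(x["conf"],x["bbox"]) for x in r][:1])
for q in((.035,.05),(.035,-.05),(-.035,.05),(-.035,-.05)): print("slab",f(grip-n*.02+u*q[0]+yp*q[1]))
E
```

```text
grip [263. 345.] handle top ends [270. 296.] [239. 373.] ctr [255. 334.]
-0.008 [array([190., 310.]), array([234., 306.]), array([279., 302.])]
0 [array([183., 301.]), array([227., 297.]), array([272., 293.])]
0.01 [array([174., 290.]), array([218., 286.]), array([263., 282.])]
0.02 [array([165., 279.]), array([209., 275.]), array([254., 270.])]
0.03 [array([156., 267.]), array([200., 263.]), array([245., 258.])]
[(0.72, [0.4289, 0.486, 0.5036, 0.5752])]
slab [355. 295.]
slab [303. 434.]
slab [259. 303.]
slab [203. 437.]
```

Call:
step_arm([
  [0,0,0.25,0,0,0,100],
  [0,0,0.5,0,0,0,100],
  [0,0,0.65,0,0,0,100],
  [0,0,0.75,0,0,0,100],
  [0,0,0.75,0,0,0,100],
])

```text
clock: 26.02
position: [0.5302, 0.0228, 0.0777]
eef_rot: [1.681, 2.232, 0.557]
force: [0.4, -0.7, 0.0]
width: 0.0573
grip_force: 0.0
```

Call:
step_arm([
  [0,0,0,0,0,0,150],
  [0,0,0,0,0,0,200],
  [0,0,0,0,0,0,255],
  [0,0,0,0,0,0,255],
  [0,0,0,0,0,0,255],
  [0,0,0,0,0,0,255],
  [0,0,0,0,0,0,255],
  [0,0,0,0,0,0,255],
])

```text
clock: 27.02
position: [0.5295, 0.0229, 0.0773]
eef_rot: [1.681, 2.233, 0.556]
force: [-4.8, -2.3, 2.9]
width: 0.0139
grip_force: 30.0
```

```bash
python3 -c "
from cov import *
rel(Rt,grip+Rt[:,2]*.032);o=telemetry.observe();print(o['width'],o['grip_force'],o['force'],o['ft_torque'])"
```

```text
shift [-0.0045  0.0072 -0.003 ]
turn [-0.0001  0.     -0.    ] 0.0242108909155597
[0.5295 0.0229 0.0773] [-0.29  0.1   2.19  0.56  0.5  -1.02]
0.013871341064928887 30.00105321407318 [-4.77070452 -2.30567918  2.87945601] [-0.29430821  0.61154617 -0.06963753]
```

Call:
step_arm([
  [0,0,-0.05,0,0,0,255],
  [0,0,-0.15,0,0,0,255],
  [0,0,-0.35,0,0,0,255],
  [0,0,-0.6,0,0,0,255],
  [0,0,-0.85,0,0,0,255],
  [0,0,-1,0,0,0,255],
  [0,0,-1,0,0,0,255],
])

```text
clock: 27.9
position: [0.4852, 0.0094, 0.1674]
eef_rot: [1.679, 2.229, 0.557]
force: [0.2, -0.5, -3.1]
width: 0.0137
grip_force: 30.0
```

```bash
python3 -c "
from cov import *
rel(np.c_[yp,[c,s,0],[0,0,-1]],[.47,.02,.29]);o=telemetry.observe();print(o['width'],o['grip_force'],o['force'],o['ft_torque'])"
```

```text
shift [ 0.1406  0.4758 -1.1367]
turn [ 1.564e-01  8.000e-04 -1.000e-04] 28.150879936194283
[0.4852 0.0094 0.1674] [-0.38 -0.1   2.11  0.42  0.77 -0.91]
0.013739013714760065 29.999282956123352 [ 0.22571146 -0.47813093 -3.08491089] [-0.15865357  0.25286605 -0.07606024]
```

Call:
step_arm([
  [0.05,0.15,-0.3,0.03,0,0,255],
  [0.08,0.3,-0.6,0.07,0,0,255],
  [0.13,0.42,-0.9,0.11,0,0,255],
  [0.13,0.42,-1,0.1562,0.0008,0,255],
  [0.13,0.42,-1,0.1562,0.0008,0,255],
  [0.13,0.42,-1,0.1562,0.0008,0,255],
])

```text
clock: 28.65
position: [0.4706, 0.02, 0.2722]
eef_rot: [-1.886, -2.506, 0.001]
force: [-0.2, 0.2, -1.0]
width: 0.014
grip_force: 30.0
```

```bash
python3 - <<'E'
from cov import *
rel(np.c_[yp,[c,s,0],[0,0,-1]],[.53,.267,.28]);o=telemetry.observe();print(o['width'],o['grip_force'],o['force'],o['ft_torque'])
from fit import fit
get_image("top")
r=regions_of("bat","top"); print([(x["conf"],fit("bat",(.53,.267),{"top":x["pixels"].astype(float)})) for x in r[:2]])
E
```

```text
shift [ 2.2091  1.2542 -0.0742]
turn [-0.001  -0.0012  0.0002] 0.2838424848878008
[0.4706 0.02   0.2722] [-0.11  0.08  1.54  0.    1.53 -0.39]
0.014038398066765132 29.998724162578583 [-0.16273297  0.17583354 -1.00567609] [ 0.00585524 -0.03492612 -0.02143368]
[(0.57, (array([0.53 , 0.267]), np.float64(1.0))), (0.56, (array([0.5293676 , 0.26780515]), np.float64(0.029666956298750824)))]
```

Call:
step_arm([
  [0.2,0.11,0,0,0,0,255],
  [0.45,0.25,0,0,0,0,255],
  [0.73,0.41,0,0,0,0,255],
])

```text
clock: 29.12
position: [0.4898, 0.1012, 0.2739]
eef_rot: [-1.89, -2.506, -0.001]
force: [0.3, -0.5, -2.8]
width: 0.0136
grip_force: 30.0
```

Call:
step_arm([
  [0.25,0.14,0,0,0,0,255],
  [0.5,0.28,0,0,0,0,255],
  [0.73,0.41,0,0,0,0,255],
])

```text
clock: 29.5
position: [0.5091, 0.1829, 0.2739]
eef_rot: [-1.889, -2.507, -0.001]
force: [1.5, -0.2, -2.3]
width: 0.0139
grip_force: 30.0
```

Call:
step_arm([
  [0.25,0.14,0,0,0,0,255],
  [0.5,0.28,0,0,0,0,255],
  [0.74,0.41,0,0,0,0,255],
  [0.74,0.41,0,0,0,0,255],
  [0.74,0.41,0,0,0,0,255],
])

```text
clock: 30.12
position: [0.5283, 0.2639, 0.274]
eef_rot: [-1.889, -2.507, 0.001]
force: [0.3, -0.3, -2.2]
width: 0.0136
grip_force: 30.0
```

```bash
python3 - <<'E'
from cov import *
rel(np.c_[yp,[c,s,0],[0,0,-1]],[.5293,.2675,.13]);o=telemetry.observe();print(o['width'],o['grip_force'],o['force'],o['ft_torque'])
E
```

```text
shift [0.0297 0.0231 1.4402]
turn [-0.0008 -0.0005 -0.0001] 0.1652461938746569
[0.5283 0.2639 0.274 ] [0.34 0.27 1.3  0.   1.58 0.06]
0.013640640433012422 29.998824298381805 [ 0.25896134 -0.28231054 -2.18341476] [-0.07756682 -0.08495054 -0.00246278]
```

Call:
step_arm([
  [0.03,0.02,0.3,0,0,0,255],
  [0.03,0.02,0.65,0,0,0,255],
  [0.03,0.02,1,0,0,0,255],
])

```text
clock: 30.5
position: [0.5297, 0.2673, 0.1736]
eef_rot: [-1.89, -2.507, -0.001]
force: [1.0, -1.1, -3.1]
width: 0.0136
grip_force: 30.0
```

Call:
step_arm([
  [0,0,0.4,0,0,0,255],
  [0,0,0.7,0,0,0,255],
  [0,0,0.9,0,0,0,255],
  [0,0,1,0,0,0,255],
  [0,0,1,0,0,0,255],
])

```text
clock: 31.12
position: [0.5294, 0.2681, 0.074]
eef_rot: [-1.889, -2.507, 0.001]
force: [-0.7, 0.3, -1.8]
width: 0.0139
grip_force: 30.0
```

Call:
step_arm([
  [0,0,0.1,0,0,0,255],
  [0,0,0.2,0,0,0,255],
  [0,0,0.3,0,0,0,255],
  [0,0,0.38,0,0,0,255],
  [0,0,0.38,0,0,0,255],
  [0,0,0.38,0,0,0,255],
])

```text
clock: 31.88
position: [0.5299, 0.2691, 0.0361]
eef_rot: [-1.888, -2.508, -0.0]
force: [0.2, -0.5, -1.9]
width: 0.0136
grip_force: 30.0
```

```bash
python3 - <<'E'
from cov import *
rel(np.c_[yp,[c,s,0],[0,0,-1]],[.5293,.2675,.022]);o=telemetry.observe();print(o['width'],o['grip_force'],o['force'],o['ft_torque'])
E
```

```text
shift [-0.0142 -0.0096  0.1413]
turn [-0.0005 -0.0007  0.0001] 0.15466448098487978
[0.5299 0.2691 0.0361] [0.35 0.42 1.68 0.   1.04 0.07]
0.013609178939698176 29.99872326850891 [ 0.16028226 -0.48358914 -1.88202428] [-0.0509047  -0.10276333 -0.01001805]
```

Call:
step_arm([
  [0,0,0.04,0,0,0,255],
  [0,0,0.08,0,0,0,255],
  [0,0,0.1,0,0,0,255],
  [0,0,0.12,0,0,0,255],
  [0,0,0.12,0,0,0,255],
])

```text
clock: 32.5
position: [0.5295, 0.2689, 0.0239]
eef_rot: [-1.888, -2.508, 0.001]
force: [0.1, 0.1, -1.8]
width: 0.0139
grip_force: 30.0
```

Call:
step_arm([
  [0,0,0.01,0,0,0,255],
  [0,0,0.01,0,0,0,255],
])

```text
clock: 32.75
position: [0.5296, 0.269, 0.0231]
eef_rot: [-1.888, -2.508, 0.0]
force: [-0.2, 0.0, -2.0]
width: 0.0141
grip_force: 30.0
```

Call:
step_arm([
  [0,0,0.01,0,0,0,255],
  [0,0,0.01,0,0,0,255],
])

```text
clock: 33.0
position: [0.5296, 0.269, 0.022]
eef_rot: [-1.888, -2.508, 0.0]
force: [0.0, 0.2, -2.3]
width: 0.0138
grip_force: 30.0
```

Not in contact yet; going on in 1 mm steps.

Call:
step_arm([
  [0,0,0.01,0,0,0,255],
  [0,0,0.01,0,0,0,255],
])

```text
clock: 33.25
position: [0.5296, 0.269, 0.021]
eef_rot: [-1.888, -2.508, 0.0]
force: [-0.7, 0.2, -2.2]
width: 0.0137
grip_force: 30.0
```

Call:
step_arm([
  [0,0,0.01,0,0,0,255],
  [0,0,0.01,0,0,0,255],
])

```text
clock: 33.5
position: [0.5296, 0.2691, 0.0209]
eef_rot: [-1.888, -2.508, -0.0]
force: [-2.0, -1.0, 5.0]
width: 0.0138
grip_force: 30.0
```

Call:
step_arm([
  [0,0,0.01,0,0,0,255],
  [0,0,0.01,0,0,0,255],
])

```text
clock: 33.75
position: [0.5296, 0.269, 0.0208]
eef_rot: [-1.888, -2.508, -0.001]
force: [-2.4, -1.9, 10.3]
width: 0.0139
grip_force: 30.0
```

Contact with the bat. Releasing and rising straight up.

Call:
step_arm([
  [0,0,-0.01,0,0,0,255],
  [0,0,-0.01,0,0,0,200],
  [0,0,-0.01,0,0,0,150],
  [0,0,-0.01,0,0,0,100],
  [0,0,-0.01,0,0,0,60],
  [0,0,-0.01,0,0,0,60],
])

```text
clock: 34.5
position: [0.5296, 0.269, 0.0199]
eef_rot: [-1.888, -2.508, 0.0]
force: [0.1, -0.7, 0.1]
width: 0.0567
grip_force: 0.0
```

Call:
step_arm([
  [0,0,-0.2,0,0,0,60],
  [0,0,-0.6,0,0,0,60],
  [0,0,-1,0,0,0,60],
  [0,0,-1,0,0,0,60],
])

```text
clock: 35.0
position: [0.5323, 0.2698, 0.1236]
eef_rot: [1.889, 2.509, 0.01]
force: [-0.1, 0.0, 0.0]
width: 0.0718
grip_force: 0.0
```

Call:
step_arm([
  [0,0,-0.6,0,0,0,60],
  [0.0,0,-1,0,0,0,60],
  [0,-0.5,-1,0,0,0,60],
  [0,-1,-1,0,0,0,60],
])

```text
clock: 35.5
position: [0.4327, 0.2405, 0.2191]
eef_rot: [-1.888, -2.507, 0.002]
force: [-0.2, 0.5, -0.0]
width: 0.072
grip_force: 0.0
```

Call:
step_arm([
  [0,-0.5,0,0,0,0,60],
  [0,-1,0,0,0,0,60],
  [0,-1,0,0,0,0,60],
  [0,-1,0,0,0,0,60],
])

```text
clock: 36.0
position: [0.3384, 0.2135, 0.2201]
eef_rot: [-1.888, -2.508, -0.0]
force: [1.7, -0.3, -0.3]
width: 0.0719
grip_force: 0.0
```

```bash
python3 - <<'E'
from fit import *
B=box(.07,.1,.02,.034);H=box(.014,.056,.034,.064);M["cover"]=[B,H];M["jar"]=[cyl(.046,.018,.078)]
for cam in("scene","top"):
    get_image(cam)
    for t,q0,yaw in(("cover",(.5296,.269,.28),True),("jar",(.48,-.252,0),False),("bat",(.5296,.268,0),False),("cup",(.6,-.27,0),False),("bottle",(.712,.16,0),False)):
        r=regions_of(t,cam)
        for x in r[:1]: q,f=fit(t,q0,{cam:x["pixels"].astype(float)},yaw);print(cam,t,round(x["conf"],2),q.round(4),round(f,3))
print(telemetry.observe()["position"],telemetry.observe()["clock"])
E
```

```text
scene cover 0.77 [0.5264 0.2742 0.2326] 0.359
scene jar 0.74 [ 0.4802 -0.2492] 0.137
scene bat 0.66 [0.525  0.2728] 0.504
scene cup 0.74 [ 0.594  -0.2664] 0.142
scene bottle 0.62 [0.7097 0.1646] 0.053
top cover 0.68 [0.5314 0.2682 0.2837] 0.05
top jar 0.79 [ 0.4822 -0.2504] 0.199
top bat 0.77 [0.5299 0.2675] 0.325
top bottle 0.65 [0.7146 0.1591] 0.056
[0.33795274 0.21341828 0.22036078] 36.6
```

```bash
python3 -c "
from h import *
a=get_image('scene').astype(int)[150:260,220:330]; b=cv2.imread('pics/open_s.png')[:,:,::-1].astype(int)[150:260,220:330]
# dowel/lid zone: crop (345..385,150..190)/390*170 + (160,120)
z=np.s_[30:75,80:105]; print('lid zone diff',np.abs(a[z]-b[z]).mean())
print(close_job())"
```

```text
lid zone diff 3.924148148148148
the job is handed in; nothing more can be done
None
```

The job is handed in: by the last camera fits, the cover rests handle up within about 3 mm of the bat's centre, the jar is on the free end of the board beside the undisturbed cup, and the mould's lid stayed open. I don't have the judge's result.

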